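# Shut off the air and let the plate press down gently

## Robot

A 6-joint arm with a two-finger parallel gripper is mounted at the origin on the work surface. World frame = base frame: x ahead of the robot, y to its left, z up, the work surface at z = 0. Lengths are in m, angles in rad, forces in N, time in s.
With the tool pointing down it reaches from about 0.275 to 0.875 m from the base axis. Payload 12.5 kg.
Tool frame: the origin (TCP) lies at the very end of the fingers, on their centre line; the grasp point (between the pads) lies 19 mm behind it; x points along the fingers, y is the direction in which the jaws open and shut, and the axes are right-handed (so a half turn about x gives the same grasp; the last joint's range is limited). The gripper opens to 85 mm and grips with 20 to 120 N. Pads are 22 mm wide; open, the fingers measure 114 mm over their backs; the gripper's body (76 mm by 85 mm) begins 54 mm behind the grasp point. The pads swing forward as they close: fully open they stand 13 mm farther back than shut.
Start: joints at [1.127, 0.351, 1.652, -0, 1.139, -0.085], TCP at [0.193, 0.515, 0.231] pointing down, gripper open.
Joint ranges: [-2.75, 2.75], [-0.79, 2.1], [0.01, 2.65], [-1.57, 4.71], [0.07, 3.14], [-2.87, 2.87]. Speed limits (rad/s): [2.22, 2.22, 2.79, 3.14, 3.14, 3.14].

## Interface

Orientations are given as a 3x3 rotation matrix whose columns are the frame's x, y, z axes.
In Python, from bench import manip gives the robot as it stands. Calls block until the motion is done:
- manip.move_ptp(position, orientation): joint-space move of the TCP to a pose.
- manip.move_l(position, attitude=None, max_speed=0.15): straight line of the TCP; attitude=None keeps the orientation; max_speed is the mean speed in m/s.
- manip.move_j(angles): joint-space move.
- manip.set_gripper(opening, effort=None): opening from 0.0 (shut) to 1.0 (fully open); effort is the grip in N (None keeps the last); returns when the fingers have stopped.
- manip.dwell(seconds).
- manip.inverse_kinematics(position, orientation): joint angles nearest the present ones, or None.
- manip.grab_frame(name): name is "side" or "top"; returns (picture, depth): 420x560x3 uint8, red, green, blue; 420x560 float32, m along the optical axis (not along the pixel's ray), 0 where there is no reading.
- manip.get_calibration(name): a dict with "camera_matrix" (3x3 intrinsics, pixels), "R" (3x3) and "t" (3): a world point X has camera coordinates R X + t. Camera axes: x right, y down, z forward; pixel columns grow to the right and rows downward; lengths in m; the calibration is good to about 2 mm. A picture is of the moment at which its call begins. get_calibration takes no time and is no camera call.
A pose or a line that the arm cannot do raises manip.Unreachable and nothing moves.
- manip.sign_off(): hands the job in, once; it reports no verdict.
Trained networks look in the newest picture that a camera, given by its name, has taken for a name from the list of things; names that differ only in an ending like _2 or _b are one class to them, and where a whole thing is asked for, a point or a joint stands for the part that bears it (a point fixed in the world has none). Each returns a list of dicts, best first, with "confidence" (0 to 1); they miss things now and then, are a little off and sometimes report something else, mostly with a low value. They report only what shows in the picture. A call takes as long as a camera call.
- manip.look_for(camera, name): "at" ([x, y, z] in m, in world coordinates, good to about 4 mm: the middle of the surface that is visible of it).
Readings, each from a call of its own:
- manip.current_time(): time.
- manip.current_qpos(): joint angles.
- manip.current_joint_vel(): joint speeds.
- manip.current_joint_torque(): joint torques, N m.
- manip.current_ee_pos(): TCP position.
- manip.current_tcp_rot(): TCP orientation.
- manip.current_force(): force on the tool from outside, world axes, zero at the start.
- manip.current_ft_torque(): the same for the moment, N m.
- manip.current_grip_width(): opening from 0.0 (shut) to 1.0 (fully open).
Only numpy, scipy, OpenCV 4.12 (cv2) and the standard library are available. Lean on these libraries where they do the work, as an engineer would, in place of code of your own. Each camera call takes 0.05 s, during which the arm holds its last target.

## Task

Shut off the plate press's air by turning the yellow supply lever a quarter turn, and hold it pressed firmly against its stop for a moment, without wrenching the valve. Then crack the red bleed handle open just far enough that the platen sinks slowly, no faster than 2 cm per second, until it rests on the plate. Keep the bleed shut until the supply is off, do not push the platen yourself, and leave the regulator knob and everything else on the bench alone.

Things in the scene. Friction and masses are not known exactly. Their poses are not given: they have to be found in the camera images.
- press: The bench-top plate press, fixed, at a new place and yaw each time. Cream deck 270 x 520 x 30 mm; origin at the centre of its underside, x away from the front edge, y along the brass air line, z up. In it, mm: supply valve at (0,-170), bleed at (0,-40), regulator (85,-105), platen (0,160). Air line 60 high, 18 thick, valve bodies 36 thick. Gantry from y 77 to 243, 182 high; ram up to 304.
- valve_axis (a point): Point on the (vertical) turning axis of the supply valve at the lever's mid height, 114 mm above the bench; axes as the press.
- lever_grip (a point): Middle of the yellow supply lever's grip, 62 mm from the valve axis. The lever is a level bar 16 mm wide and 16 mm high (z 106 to 122 mm); its yellow sleeve reaches from 30 to 90 mm from the axis; below it there is only the air line. The point's -y points outwards along the lever.
- supply (a joint): Angle of the supply lever, rad. 0 = open stop: lever along the air line, pointing to the press's -y. 1.571 = shut, hard stop: lever across the line, pointing to the press's -x (the front). Shuts clockwise seen from above. Starts within 0.3 of the open stop. Stiff: 0.2 N m (3 N at the grip); stays where it is left.
- valve_clamp (a joint): Twist of the supply valve's body in its rubber-bushed clamp, rad; 0 at rest, positive when pushed in the shutting direction; springs back. 30 N m per rad, that is 0.02 for 10 N at the grip. Turning the stiff lever alone gives about 0.007; pressing on the stop gives more.
- wing_grip (a point): Centre of the red bleed handle, on its vertical axis, 118 mm above the bench: an upright wing 54 mm long, 12 mm wide, 26 mm high (z 103 to 129 mm). The point's x runs along the wing.
- bleed (a joint): Angle of the red bleed handle, rad. 0 = shut, wing across the air line. Opens anticlockwise from above, to a stop at 1.571. Starts at 0 to 0.1; takes 0.15 N m; stays put. The platen starts to sink only past a cracking point that differs each time (0.3 to 1.2, not visible before); then 1 to 1.5 mm/s for every degree past it. Turning back slows or stops it.
- platen: Steel platen 126 x 86 mm under the gantry; origin at the centre of its underside. It only moves straight down. Its underside is 110 mm above the bench at the top of its travel and 50 mm when it rests on the white 96-well plate; it starts 90 to 110 mm up, held there by trapped air. The orange collar on top of the ram, 182 to 194 mm above its underside, goes down with it.
- regulator (a joint): Black pressure-regulator knob behind the valves, rad, 0 as set; to be left alone. It stands up to 74 mm above the bench.
- flask: clear conical glass flask, 82 mm wide, 120 mm tall; bystander, origin at the centre of its underside.
- reagent: amber reagent bottle, 60 mm wide, 150 mm tall, blue cap; bystander, origin at the centre of its underside.
- tip_box: pipette-tip box, blue with clear lid, 85 x 122 x 90 mm; bystander, origin at the centre of its underside.
- tube_rack: orange tube rack, 100 x 50 x 52 mm, on the press deck behind the bleed; bystander, origin at the centre of its underside.
- spare_plate: spare white 96-well plate, 86 x 128 x 14 mm; bystander, origin at the centre of its underside.
- timer: white bench timer, 50 x 66 x 16 mm, lying on the press deck behind the supply valve; bystander, origin at the centre of its underside.
- marker: black marker pen, 130 mm long, 13 mm thick, on the press deck in front of the gantry; bystander, origin at the centre of its underside.

How it is judged:
On the way, in this order (a step that is already met when the one before it is completed fails the run):
1. the supply lever is pressed firmly against its shut stop (lever within 0.04 rad of the stop while the valve body is twisted by more than 0.010 rad, about 5 N at the grip) (value of joint supply above 1.53 rad and value of joint valve_clamp above 0.01 rad), for 0.1 s.
2. the platen has sunk onto the plate (height (world z) of platen below 0.052 m), for 0.2 s.
At the end, for the whole second after the job is handed in: The supply lever stands within 0.07 rad of its shut stop with its valve body sprung back, and the platen rests on the plate (its underside less than 52 mm above the bench) and is still (value of joint supply above 1.5 rad and height (world z) of platen below 0.052 m and linear speed of platen below 0.002 m/s and not (value of joint valve_clamp above 0.006 rad)); the robot touches nothing.
It fails at once if the supply valve is wrenched (body twisted by more than 0.075 rad, about 36 N at the grip) (value of joint valve_clamp above 0.075 rad or value of joint valve_clamp below -0.075 rad).
It fails at once if the bleed is opened (past 0.25 rad) while the supply is not shut (value of joint bleed above 0.25 rad and value of joint supply below 1.5 rad).
It fails at once if the platen sinks faster than 25 mm/s (linear speed of platen above 0.025 m/s).
It fails at once if the robot pushes the platen (contact force between any of the fingers, the arm and platen above 1 N).
It fails at once if a bystander is moved by more than 30 mm or the regulator turned by more than 0.15 rad (value of joint regulator above 0.15 rad or distance of any of flask, reagent, tip_box, tube_rack, spare_plate, timer, marker from where it was at the start of the episode above 0.03 m).
It also fails if it takes over 72 s, if anything falls off the work surface, if the arm or the gripper's body presses on something with over 40 N, if the wrist force passes 120 N, or if a joint passes its speed limit or range.

## Working session

There is one attempt and no reset: what is moved stays moved. The work goes in short steps, each a Python script; the robot and the scene stay as the last script left them, time stands still between calls to the robot, and variables do not carry over. Pictures are saved under pics/ and viewed, and the job is handed in when it is done.

```bash
ls; mkdir -p pics
python3 - <<'E'
from bench import manip
import cv2
for c in ("side","top"):
    im,d=manip.grab_frame(c); cv2.imwrite(f"pics/{c}0.png",im[:,:,::-1])
    k=manip.get_calibration(c); print(c,k)
    for n in ("press","valve_axis","lever_grip","wing_grip","regulator","platen","flask","reagent","tip_box","tube_rack","spare_plate","timer","marker"):
        r=manip.look_for(c,n); print(n,[( [round(float(v),3) for v in q["at"]],round(q["confidence"],2)) for q in r[:2]])
print(manip.current_time())
E
```

```text
pics
side {'camera_matrix': array([[542.54308714,   0.        , 276.49368842],
       [  0.        , 542.54308714, 213.33750196],
       [  0.        ,   0.        ,   1.        ]]), 'R': array([[-0.86519665, -0.50138855,  0.00665337],
       [-0.2916882 ,  0.49245613, -0.82000302],
       [ 0.40786364, -0.71140458, -0.57232052]]), 't': array([0.46206887, 0.25011383, 1.7436838 ])}
press [([0.525, 0.223, 0.05], 0.92), ([0.515, 0.196, 0.126], 0.43)]
valve_axis [([0.533, 0.217, 0.046], 0.71)]
lever_grip [([0.57, -0.174, 0.12], 0.44)]
wing_grip [([0.652, -0.163, 0.043], 0.7)]
regulator [([0.649, -0.065, 0.064], 0.54)]
platen [([0.516, 0.197, 0.129], 0.96), ([0.59, 0.468, 0.049], 0.72)]
flask [([0.586, 0.47, 0.049], 0.63), ([0.515, 0.196, 0.129], 0.48)]
reagent []
tip_box [([0.357, 0.513, 0.086], 0.63)]
tube_rack [([0.69, 0.073, 0.071], 0.44)]
spare_plate []
timer [([0.655, -0.165, 0.047], 0.71)]
marker []
top {'camera_matrix': array([[501.24576633,   0.        , 284.13802091],
       [  0.        , 501.24576633, 210.34579581],
       [  0.        ,   0.        ,   1.        ]]), 'R': array([[-0.00957281, -0.99994505,  0.00427389],
       [-0.99793514,  0.00928193, -0.06355554],
       [ 0.06351237, -0.00487348, -0.99796915]]), 't': array([-0.03498272,  0.55013076,  1.54448248])}
press [([0.546, 0.023, 0.03], 0.65)]
valve_axis [([0.547, 0.026, 0.032], 0.72)]
lever_grip [([0.578, -0.176, 0.119], 0.68)]
wing_grip [([0.563, -0.012, 0.126], 0.63)]
regulator [([0.648, 0.041, 0.073], 0.71)]
platen []
flask [([0.596, 0.44, 0.051], 0.85)]
reagent [([0.604, -0.442, 0.101], 0.84)]
tip_box [([0.38, 0.47, 0.094], 0.65)]
tube_rack [([0.649, 0.043, 0.074], 0.86)]
spare_plate [([0.42, -0.464, 0.011], 0.86)]
timer [([0.656, -0.17, 0.042], 0.71)]
marker [([0.426, 0.114, 0.04], 0.48)]
1.4
```

View pics/side0.png

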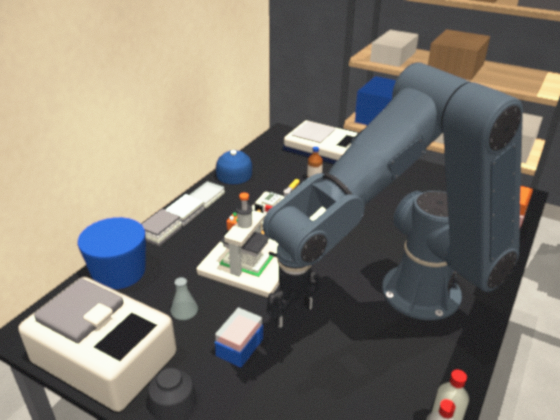

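View pics/top0.png

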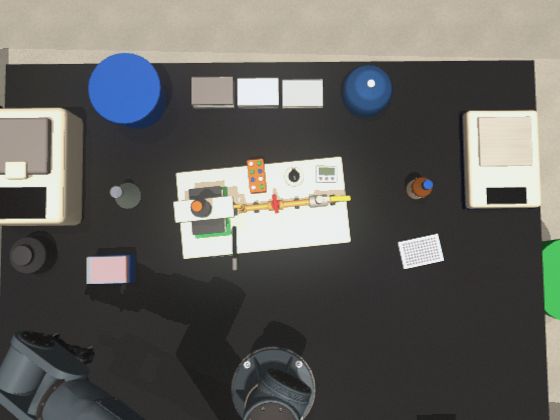

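The top view shows the whole press. Deck corners are about (178,174), (342,158), (350,242) and (184,258), the yellow lever is at about (340,198), the red wing at (275,203) and the gantry at (205,209). I'll fit the pose from colour and depth.

```bash
cat > h.py <<'E'
from bench import manip
import numpy as np, cv2
def cloud(cam):
    im,d=manip.grab_frame(cam); k=manip.get_calibration(cam); K=k["camera_matrix"]
    v,u=np.mgrid[:420,:560]
    P=np.stack([(u-K[0,2])/K[0,0]*d,(v-K[1,2])/K[1,1]*d,d],-1)
    W=(P-k["t"])@k["R"]
    W[d==0]=np.nan
    return im,d,W
def proj(cam,X):
    k=manip.get_calibration(cam);p=k["camera_matrix"]@(k["R"]@np.array(X)+k["t"]);return p[:2]/p[2]
def onplane(cam,uv,z):
    k=manip.get_calibration(cam);C=-k["R"].T@k["t"]
    r=k["R"].T@np.linalg.solve(k["camera_matrix"],np.array([uv[0],uv[1],1.]))
    return C+r*(z-C[2])/r[2]
E
python3 - <<'E'
from h import *
im,d,W=cloud("top")
hsv=cv2.cvtColor(im,cv2.COLOR_RGB2HSV).astype(int); H,S,V=hsv[...,0],hsv[...,1],hsv[...,2]
z=W[...,2]; roi=np.zeros(z.shape,bool); roi[145:270,165:365]=1
deck=roi&(abs(z-.03)<.008)&(V>150)&(S<60)
pts=W[deck][:,:2]; print(deck.sum(), np.median(z[deck]))
uv=np.argwhere(deck)[:,::-1].astype(np.float32)
XY=np.array([onplane("top",p,.03)[:2] for p in uv],np.float32)
r=cv2.minAreaRect(XY); print("rect",r)
for nm,m,zz in (("yellow",roi&(abs(H-28)<6)&(S>150)&(V>120)&(z>.1),.122),("red",roi&((H<6)|(H>174))&(S>150)&(z>.08),.129),("orange",roi&(S>150)&(H<20)&(z>.2),.29)):
    q=np.argwhere(m)[:,::-1]
    if len(q)<3: print(nm,len(q)); continue
    A=np.array([onplane("top",p,zz) for p in q]); print(nm,len(q),A.mean(0),np.median(z[m]))
    c=A[:,:2]-A[:,:2].mean(0); w,v=np.linalg.eigh(c.T@c); print(v[:,1], np.ptp(c@v[:,1]),np.ptp(c@v[:,0]), cv2.minAreaRect(A[:,:2].astype(np.float32)))
cv2.imwrite("pics/topz.png",cv2.resize(im[145:270,165:365,::-1],(800,500),interpolation=cv2.INTER_CUBIC))
E
```

```text
9770 0.030659372027114905Traceback (most recent call last):
  File "<stdin>", line 8, in <module>
  File "h.py", line 13, in onplane
    k=manip.get_calibration(cam);C=-k["R"].T@k["t"]
ValueError: time passes only in moves, steps and waits
```

```bash
python3 - <<'E'
s=open('h.py').read().replace('manip.get_calibration(cam)','cal(cam)')
s=s.replace('import numpy as np, cv2','import numpy as np, cv2, functools\n@functools.lru_cache(None)\ndef cal(c): return manip.get_calibration(c)')
open('h.py','w').write(s)
E
cat > fit.py <<'E'
from h import *
im,d,W=cloud("top")
hsv=cv2.cvtColor(im,cv2.COLOR_RGB2HSV).astype(int); H,S,V=hsv[...,0],hsv[...,1],hsv[...,2]
z=W[...,2]; roi=np.zeros(z.shape,bool); roi[145:270,165:365]=1
deck=roi&(abs(z-.03)<.008)&(V>150)&(S<60)
print(deck.sum(), np.median(z[deck]))
uv=np.argwhere(deck)[:,::-1].astype(np.float32)
XY=np.array([onplane("top",p,.03)[:2] for p in uv],np.float32)
r=cv2.minAreaRect(XY); print("rect",r)
for nm,m,zz in (("yellow",roi&(abs(H-28)<6)&(S>150)&(V>120)&(z>.1),.122),("red",roi&((H<6)|(H>174))&(S>150)&(z>.08),.129),("orange",roi&(S>150)&(H<20)&(z>.2),.29)):
    q=np.argwhere(m)[:,::-1]
    if len(q)<3: print(nm,len(q)); continue
    A=np.array([onplane("top",p,zz) for p in q]); print(nm,len(q),A.mean(0),np.median(z[m]))
    c=A[:,:2]-A[:,:2].mean(0); w,v=np.linalg.eigh(c.T@c); print(v[:,1], np.ptp(c@v[:,1]),np.ptp(c@v[:,0]), cv2.minAreaRect(A[:,:2].astype(np.float32)))
E
python3 fit.py
python3 - <<'E'
from h import *
im,d=manip.grab_frame("top")
cv2.imwrite("pics/topz.png",cv2.resize(im[145:270,165:365,::-1],(800,500),interpolation=cv2.INTER_CUBIC))
E
```

```text
9786 0.030668927437369486
rect ((0.5443217158317566, 0.02451223134994507), (0.2994635999202728, 0.5174130797386169), 5.191502094268799)
yellow 14 [ 0.58052358 -0.20926168  0.122     ] 0.11927579758970336
[0.21443986 0.97673719] 0.04680958645869447 0.012665755399554238 ((0.5776052474975586, -0.20861025154590607), (0.046601876616477966, 0.011697041802108288), 89.47410583496094)
red 73 [ 0.56310223 -0.01304144  0.129     ] 0.12694681481100073
[-0.98983018 -0.14225402] 0.047698291210829205 0.019360497051755743 ((0.5642703771591187, -0.013368469662964344), (0.017377469688653946, 0.04647960513830185), 89.49609375)
orange 82 [0.54651611 0.18610031 0.29      ] 0.29486572059480287
[-0.77318588 -0.63417946] 0.024555007857874497 0.025563376867141274 ((0.5470131039619446, 0.18638497591018677), (0.02331029437482357, 0.02312873676419258), 0.054986968636512756)
```

View pics/topz.png

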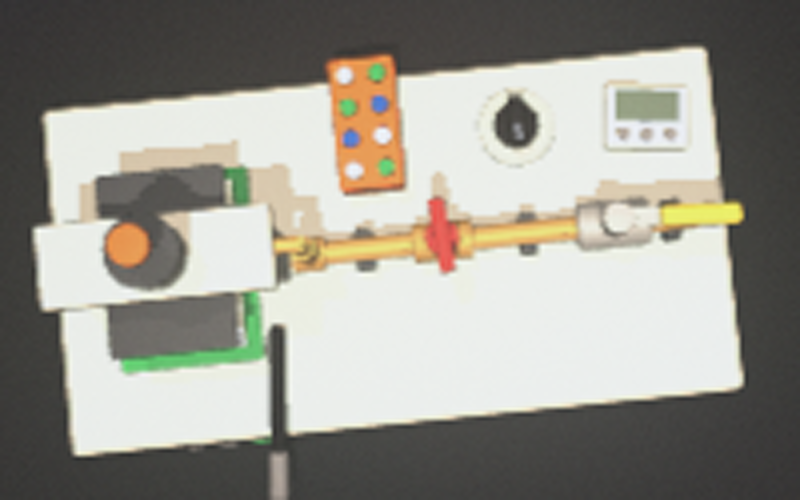

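Run:
```python
from h import *
from scipy.optimize import least_squares
c=[(44,112),(706,46),(743,388),(75,455)]
M=[(.135,.26),(.135,-.26),(-.135,-.26),(-.135,.26)]
W=[onplane("top",((x+.5)/4-.5+165,(y+.5)/4-.5+145),.03)[:2] for x,y in c]
print(np.round(W,4))
W+= [np.array([.5631,-.0130]),np.array([.5465,.1861])]; M+=[(0,-.04),(0,.16)]
W=np.array(W);M=np.array(M)
def T(p,m): a=p[2];return m@np.array([[np.cos(a),np.sin(a)],[-np.sin(a),np.cos(a)]])+p[:2]
r=least_squares(lambda p:(T(p,M)-W).ravel(),[.545,.025,.09])
print(r.x,np.degrees(r.x[2]),np.round(r.fun.reshape(-1,2)*1e3,1))
print("valve",T(r.x,np.array([0,-.17])),"wing",T(r.x,np.array([0,-.04])))
```

```text
[[ 0.6694  0.2955]
 [ 0.7165 -0.2192]
 [ 0.4505 -0.2433]
 [ 0.4041  0.2706]]
[0.56017243 0.02621575 0.09045867] 5.182900101089771 [[ 1.7  1.8]
 [ 1.6 -1.3]
 [-1.3 -1.7]
 [-1.9  2.3]
 [ 0.7 -0.6]
 [-0.8 -0.5]]
valve [ 0.57552944 -0.14308919] wing [ 0.56378584 -0.01362071]
```

Run:
```python
from h import *
ax=np.array([.5755,-.1431]);yaw=.0905
for x,y in ((662,215),(742,212)):
    w=onplane("top",((x+.5)/4-.5+165,(y+.5)/4-.5+145),.122)[:2]; e=w-ax
    print(w,np.linalg.norm(e)); a=np.arctan2(e[1],e[0])-yaw; print("supply",-(a+np.pi/2))
# IK for push path
def R(ang): # tool down, tool y along direction ang
    y=np.array([np.cos(ang),np.sin(ang),0]);x=np.array([0,0,-1.]);return np.stack([x,y,np.cross(x,y)],1)
for s in (0,.8,1.57):
    a=yaw-np.pi/2-s; r=np.array([np.cos(a),np.sin(a)]); t=np.array([-np.sin(a),np.cos(a)]) # t: opposite to shutting
    p=ax+.062*r+.019*t
    for f in (0,np.pi):
        for zz in (.1,.16): print(s,f,zz,np.round(manip.inverse_kinematics([*p,zz],R(a+f)),2))
w=np.array([.5638,-.0136])
for b in (0,.7,1.4):
    for f in (0,np.pi): print("w",b,f,np.round(manip.inverse_kinematics([*w,.1],R(yaw+np.pi/2+b+f)),2))
print(manip.current_time())
```

```text
[ 0.57682631 -0.17396056] 0.030889049338217706
supply 0.0475489087874752
[ 0.57848304 -0.23229429] 0.08924415413894436
supply 0.05706812001620265
0 0 0.1 [-0.4   0.65  1.53 -0.    0.97  1.08]
0 0 0.16 [-0.4   0.58  1.49 -0.    1.08  1.08]
0 3.141592653589793 0.1 [-0.4   0.65  1.53 -0.    0.97 -2.06]
0 3.141592653589793 0.16 [-0.4   0.58  1.49 -0.    1.08 -2.06]
0.8 0 0.1 [-0.43  0.57  1.66 -0.    0.9   1.85]
0.8 0 0.16 [-0.43  0.49  1.62 -0.    1.02  1.85]
0.8 3.141592653589793 0.1 [-0.43  0.57  1.66 -0.    0.9  -1.29]
0.8 3.141592653589793 0.16 [-0.43  0.49  1.62 -0.    1.02 -1.29]
1.57 0 0.1 [-0.4   0.51  1.78 -0.    0.85  2.65]
1.57 0 0.16 [-0.4   0.42  1.74 -0.    0.98  2.65]
1.57 3.141592653589793 0.1 [-0.4   0.51  1.78 -0.    0.85 -0.49]
1.57 3.141592653589793 0.16 [-0.4   0.42  1.74 -0.    0.98 -0.49]
w 0 0 [-0.11  0.54  1.72 -0.    0.88 -1.77]
w 0 3.141592653589793 [-0.11  0.54  1.72 -0.    0.88  1.37]
w 0.7 0 [-0.11  0.54  1.72 -0.    0.88 -2.47]
w 0.7 3.141592653589793 [-0.11  0.54  1.72 -0.    0.88  0.67]Traceback (most recent call last):
  File "<stdin>", line 16, in <module>
    return _wrapfunc(a, 'round', decimals=decimals, out=out)
    return _wrapit(obj, method, *args, **kwds)
    result = getattr(arr, method)(*args, **kwds)
TypeError: unsupported operand type(s) for *: 'NoneType' and 'float'
```

```bash
cat >> h.py <<'E'
AX=np.array([.5755,-.1431]);YAW=.0905;WG=np.array([.5638,-.0136])
def R(ang):
    y=np.array([np.cos(ang),np.sin(ang),0]);x=np.array([0,0,-1.]);return np.stack([x,y,np.cross(x,y)],1)
def lev(s,off):
    a=YAW-np.pi/2-s; r=np.array([np.cos(a),np.sin(a)]); t=np.array([-np.sin(a),np.cos(a)])
    return AX+.062*r+off*t, R(a+np.pi), t, r
E
python3 - <<'E'
from h import *
manip.set_gripper(0.0)
p=manip.current_ee_pos(); 
manip.move_l([p[0],p[1],.43],max_speed=.4)
q,Rm,t,r=lev(0,.040)
manip.move_ptp([*q,.43],Rm)
print(manip.current_time())
manip.move_l([*q,.16],max_speed=.3)
print(manip.current_ee_pos(),manip.current_force(),manip.current_time(),q)
im,_=manip.grab_frame("top"); cv2.imwrite("pics/t1.png",im[:,:,::-1])
im,_=manip.grab_frame("side"); cv2.imwrite("pics/s1.png",cv2.resize(im[130:330,150:400,::-1],(750,600)))
E
```

```text
5.9
[ 0.62176081 -0.2014134   0.1617095 ] [-0.3066831   0.29091877  0.04374914] 6.95 [ 0.62093965 -0.20123121]
```

View pics/t1.png

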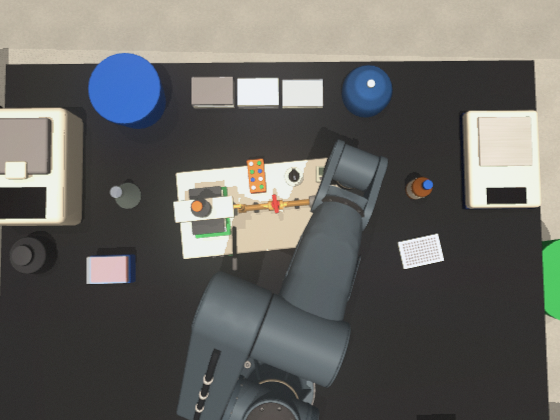

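View pics/s1.png

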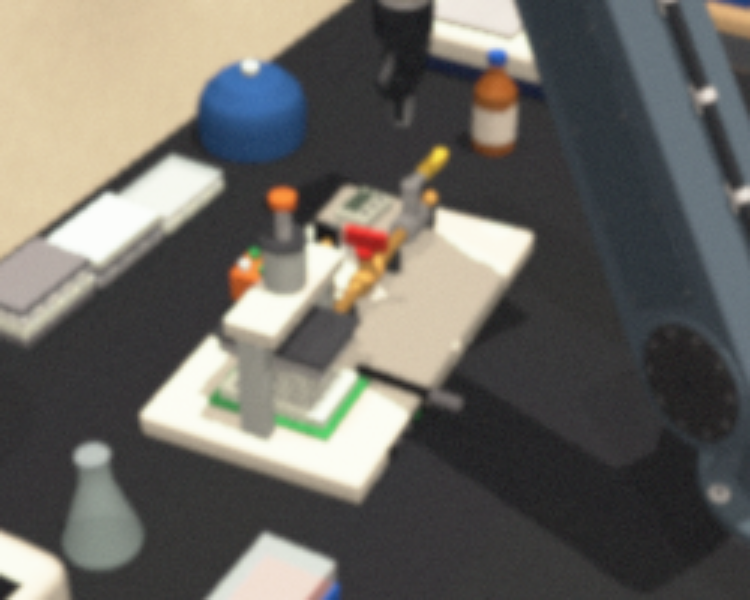

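Closed fingers (side zoom, about (400,110)) stand behind the lever (about (430,160)). The gantry and bystanders are clear, so I'll descend and push.

Run:
```python
from h import *
q,Rm,t,r=lev(0,.040)
manip.move_l([*q,.100],max_speed=.15)
print("down",manip.current_ee_pos(),manip.current_force())
def go(s,off,sp):
    q,Rm,t,r=lev(s,off); manip.move_l([*q,.100],Rm,max_speed=sp)
    f=np.array(manip.current_force()); return f[:2]@t, f[:2]@r, f[2]
out=[]
for s,off,sp in [(0.0,.025,.08),(.0,.019,.04)]+[(k,.019,.06) for k in np.arange(.1,1.41,.13)]:
    f=go(s,off,sp); out.append((round(s,2),np.round(f,1).tolist()))
    if f[0]>12: print("STOP");break
for o in out: print(o)
print(manip.current_time(),manip.current_ee_pos())
```

```text
down [ 0.62141893 -0.20142266  0.10091965] [-0.62250328  0.1307805  -0.03214259]
(0.0, [-0.1, 0.1, -0.2])
(0.0, [0.3, -1.1, 0.1])
(np.float64(0.1), [0.8, -0.0, -0.4])
(np.float64(0.23), [0.7, 1.0, 1.4])
(np.float64(0.36), [-0.1, 0.3, 0.8])
(np.float64(0.49), [0.6, -0.4, -0.2])
(np.float64(0.62), [0.8, 0.8, 0.6])
(np.float64(0.75), [0.4, 0.6, -0.0])
(np.float64(0.88), [0.6, -0.4, -0.1])
(np.float64(1.01), [0.8, -0.9, -0.3])
(np.float64(1.14), [0.6, -0.2, 0.8])
(np.float64(1.27), [1.0, -0.5, -0.3])
(np.float64(1.4), [0.0, 0.3, -0.6])
11.4083 [ 0.52066855 -0.17752848  0.0999932 ]
```

Run:
```python
from h import *
im,_=manip.grab_frame("side"); cv2.imwrite("pics/s2.png",cv2.resize(im[130:280,220:420,::-1],(800,600),interpolation=cv2.INTER_CUBIC))
im,_=manip.grab_frame("top"); cv2.imwrite("pics/t2.png",cv2.resize(im[130:280,220:420,::-1],(800,600),interpolation=cv2.INTER_CUBIC))
print(manip.look_for("side","lever_grip"))
```

```text
[{'at': [0.5296, -0.1481, 0.1196], 'confidence': 0.45}]
```

View pics/s2.png

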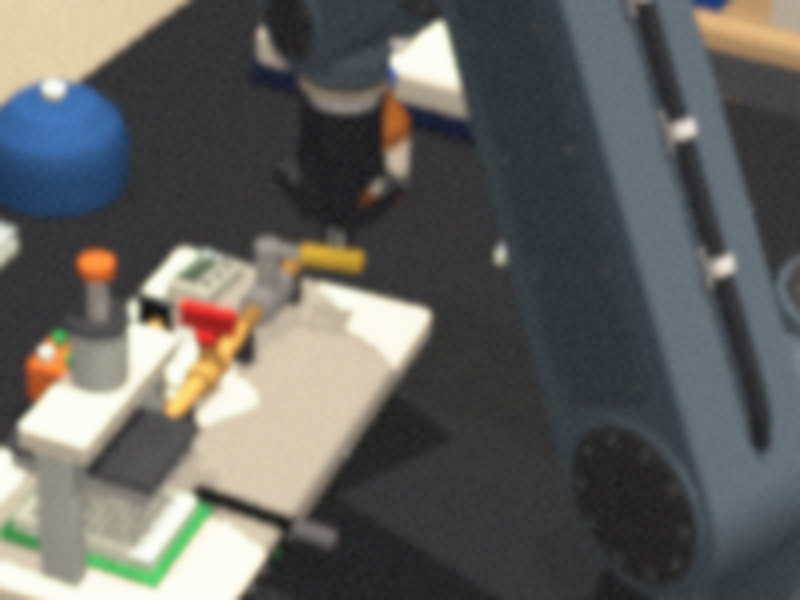

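View pics/t2.png

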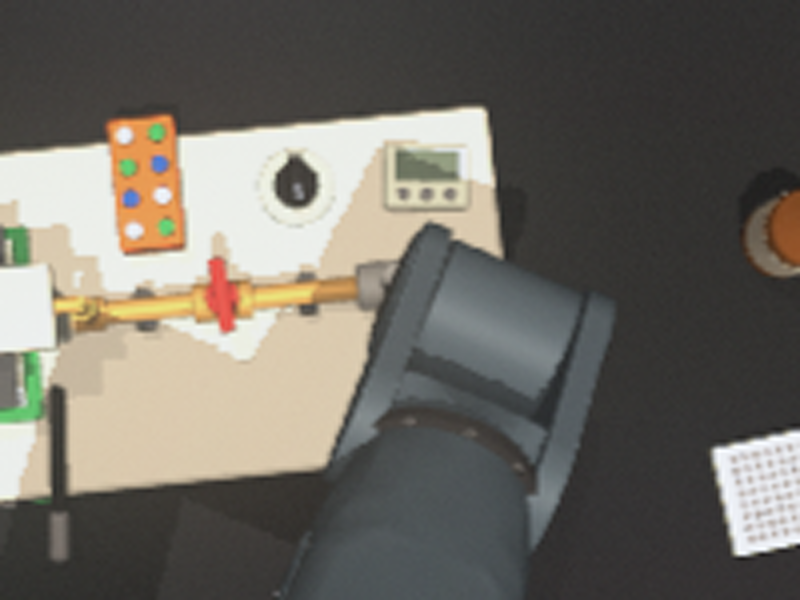

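The lever was carried round. It now lies across the line in the side zoom (about (330,257)), with the fingers behind it. Next I'll press in small steps until the force rises.

Run:
```python
from h import *
def F(t,r):
    f=np.mean([np.array(manip.current_force()) for _ in range(3)],0); return np.round([f[:2]@t,f[:2]@r,f[2]],1)
s=1.40
for k in range(60):
    s+=.03 if s<1.48 else .01
    q,Rm,t,r=lev(s,.019); manip.move_l([*q,.100],Rm,max_speed=.03)
    f=F(t,r); print(round(s,3),f,np.round(np.array(manip.current_ee_pos())[:2]-q,4))
    if f[0]>11.5: manip.dwell(.3); print("held",F(t,r)); break
    if s>1.72: print("limit");break
print(manip.current_time())
```

```text
1.43 [ 1.3 -0.2 -1.7] [ 0.0002 -0.0002]
1.46 [ 2.2 -0.4 -1.8] [ 0.     -0.0001]
1.49 [ 1.9  0.2 -1. ] [ 0. -0.]
1.5 [ 2.7 -0.4 -2.3] [-0. -0.]
1.51 [ 3.3 -0.9 -0.7] [-0.  0.]
1.52 [ 2.6 -0.4 -1.3] [-0.      0.0001]
1.53 [ 3.5  0.  -2.1] [-0.  0.]
1.54 [ 3.2  0.5 -1.9] [-0.  0.]
1.55 [ 2.4  0.1 -1.3] [-0.      0.0001]
1.56 [ 2.1  1.1 -2.5] [-0.0001  0.    ]
1.57 [ 2.6  1.6 -1.1] [-0.0001  0.    ]
1.58 [ 4.3  1.  -1.8] [-0.0001  0.0001]
1.59 [ 3.5  2.4 -1.5] [-0.0001  0.0001]
1.6 [ 5.5  2.1 -0.9] [-0.     -0.0001]
1.61 [ 6.8  1.  -2. ] [ 0.     -0.0004]
1.62 [ 7.8  2.8 -2.3] [ 0.0001 -0.0007]
1.63 [11.6  2.3 -4.2] [ 0.0001 -0.001 ]
held [11.1  0.8 -2.7]
16.1083
```

```bash
python3 - <<'E'
from h import *
q,Rm,t,r=lev(1.63,.045); manip.move_l([*q,.100],Rm,max_speed=.06)
print(manip.current_force())
manip.move_l([*q,.25],max_speed=.3)
Rw=R(YAW+np.pi/2+np.pi)
manip.set_gripper(1.0)
manip.move_ptp([*WG,.22],Rw)
im,_=manip.grab_frame("side"); cv2.imwrite("pics/s3.png",cv2.resize(im[130:280,220:420,::-1],(800,600),interpolation=cv2.INTER_CUBIC))
im,_=manip.grab_frame("top"); cv2.imwrite("pics/t3.png",cv2.resize(im[130:280,170:370,::-1],(800,600),interpolation=cv2.INTER_CUBIC))
print(manip.current_time(),manip.current_ee_pos())
E
python3 fit.py
```

```text
[ 0.48531412  0.0861528  -0.11452864]
19.8417 [ 0.56381245 -0.01391926  0.22006131]
6297 0.03064158822590475
rect ((0.5600505471229553, 0.025914549827575684), (0.26770222187042236, 0.5173866748809814), 5.167523384094238)
yellow 2
red 0
orange 82 [0.54645358 0.18613154 0.29      ] 0.2945350930689974
[-0.99734368 -0.0728395 ] 0.026136387333642472 0.023784558327991766 ((0.5457519292831421, 0.18638376891613007), (0.02583266794681549, 0.023128731176257133), 0.055062372237443924)
```

View pics/s3.png

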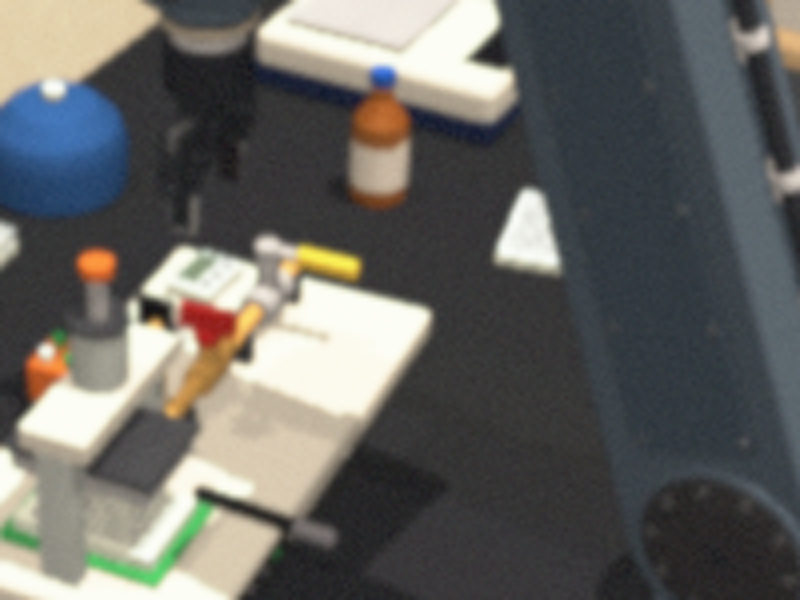

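View pics/t3.png

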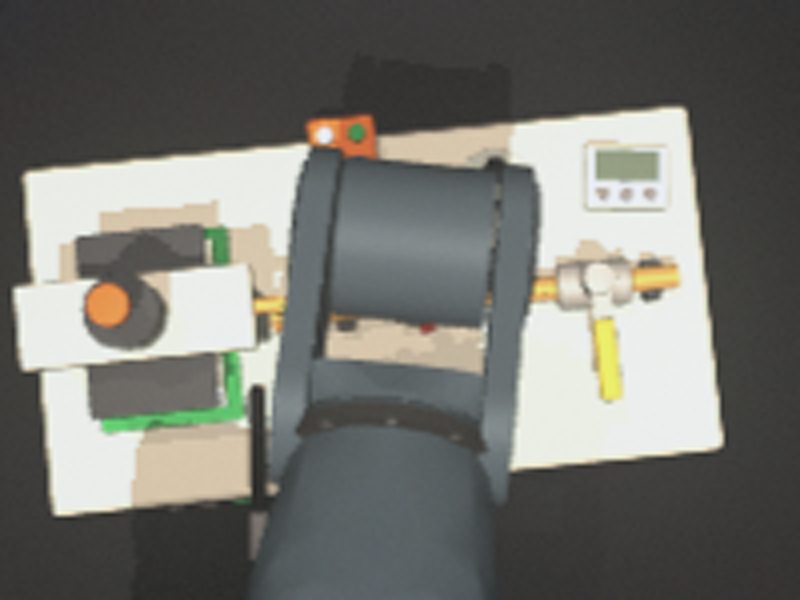

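Run:
```python
from h import *
for x,y in ((604,320),(612,399)):
    w=onplane("top",((x+.5)/4-.5+170,(y+.5)/4-.5+130),.122)[:2]; e=w-AX
    a=np.arctan2(e[1],e[0])-YAW; print(w,np.linalg.norm(e),"supply",(-(a+np.pi/2))%(2*np.pi))
def collar():
    im,d,W=cloud("top"); hsv=cv2.cvtColor(im,cv2.COLOR_RGB2HSV).astype(int)
    m=np.zeros(d.shape,bool); m[185:235,180:225]=1
    m&=(hsv[...,1]>150)&(hsv[...,0]<20)&(W[...,2]>.2); return np.median(W[...,2][m]),m.sum(),manip.current_time()
for _ in range(4): print(collar())
```

```text
[ 0.54424399 -0.14581138] 0.03137339609139879 supply 1.574765382396298
[ 0.48676851 -0.15080057] 0.08906500752787758 supply 1.5747281556926462
(np.float64(0.2953565001170815), np.int64(83), 19.9417)
(np.float64(0.29481894878294257), np.int64(83), 19.9917)
(np.float64(0.29466856025284605), np.int64(82), 20.0417)
(np.float64(0.29467876237216917), np.int64(82), 20.0917)
```

Supply reads 1.575 rad and the collar is visible and steady, so I'll grip the bleed wing.

```bash
cat >> h.py <<'E'
def collar():
    im,d,W=cloud("top"); hsv=cv2.cvtColor(im,cv2.COLOR_RGB2HSV).astype(int)
    m=np.zeros(d.shape,bool); m[185:235,180:225]=1
    m&=(hsv[...,1]>150)&(hsv[...,0]<20)&(W[...,2]>.2); return float(np.median(W[...,2][m])) if m.any() else float('nan'),int(m.sum()),manip.current_time()
E
python3 - <<'E'
from h import *
Rw=R(YAW+np.pi/2+np.pi+.05)
manip.move_l([*WG,.100],Rw,max_speed=.12)
print(manip.current_force())
manip.set_gripper(0.0,50)
print(manip.current_grip_width(),manip.current_force(),manip.current_ft_torque(),manip.current_ee_pos(),np.round(manip.current_qpos(),3))
print(collar())
im,_=manip.grab_frame("side"); cv2.imwrite("pics/s4.png",cv2.resize(im[130:280,220:420,::-1],(800,600),interpolation=cv2.INTER_CUBIC))
E
```

```text
[ 0.21809874 -0.15346291  0.59214929]
0.26127987305893147 [-1.69681462  6.23765695  7.11216425] [1.08574447 0.44359491 0.02923809] [ 0.56377405 -0.01277717  0.10051879] [-0.106  0.541  1.722  0.002  0.878  1.324]
(0.29453471491447725, 83, 21.9167)
```

View pics/s4.png

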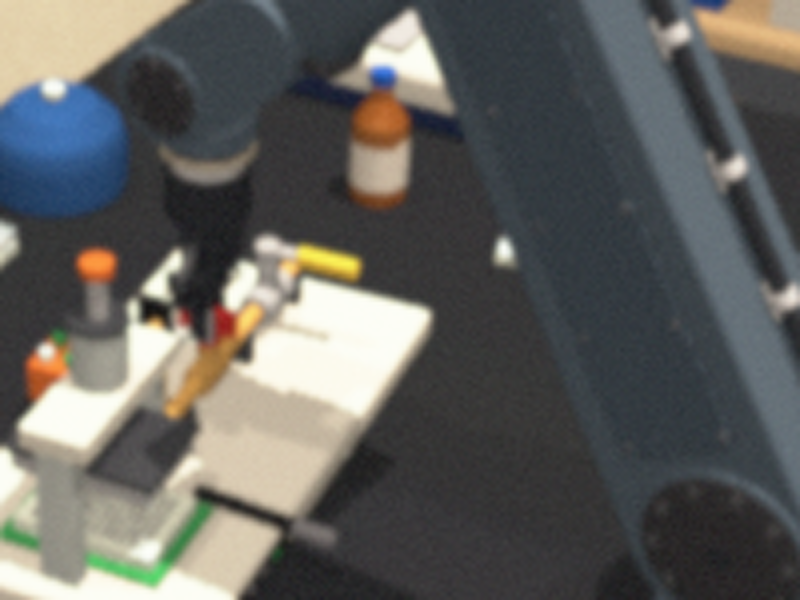

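The red wing at (205,320) sits between the pads. I'll turn in small steps and watch the collar's height.

```bash
cat > turn.py <<'E'
from h import *
import sys
b=float(sys.argv[1]); bmax=float(sys.argv[2]); step=float(sys.argv[3]); B0=.05
q0=np.array(manip.current_qpos()); 
try: base6=float(open('base6').read())
except FileNotFoundError: base6=q0[5]+B0; open('base6','w').write(str(base6))
z0,_,t0=collar()
while b<bmax:
    b=min(b+step,bmax)
    q=np.array(q0); q[5]=base6-b; manip.move_j(q)
    z1,n,t1=collar(); manip.dwell(.15); z2,n,t2=collar()
    v=(z1-z2)/(t2-t1)*1e3
    print(round(b,3),"z %.4f %.4f v %.1f"%(z1,z2,v),"mz %.2f"%manip.current_ft_torque()[2],round(t2,2))
    if z0-z2>.0012: print("sinking"); break
E
python3 turn.py .05 .25 .1
python3 - <<'E'
from h import *
print(manip.current_grip_width(),manip.current_force())
im,_=manip.grab_frame("side"); cv2.imwrite("pics/s5.png",cv2.resize(im[165:240,245:345,::-1],(800,600),interpolation=cv2.INTER_CUBIC))
E
```

```text
0.15 z 0.2946 0.2947 v -0.8 mz 0.09 22.52
0.25 z 0.2941 0.2930 v 5.5 mz 0.06 23.02
sinking
0.25561992548922435 [-1.02061958  2.91422235  4.66714469]
```

View pics/s5.png

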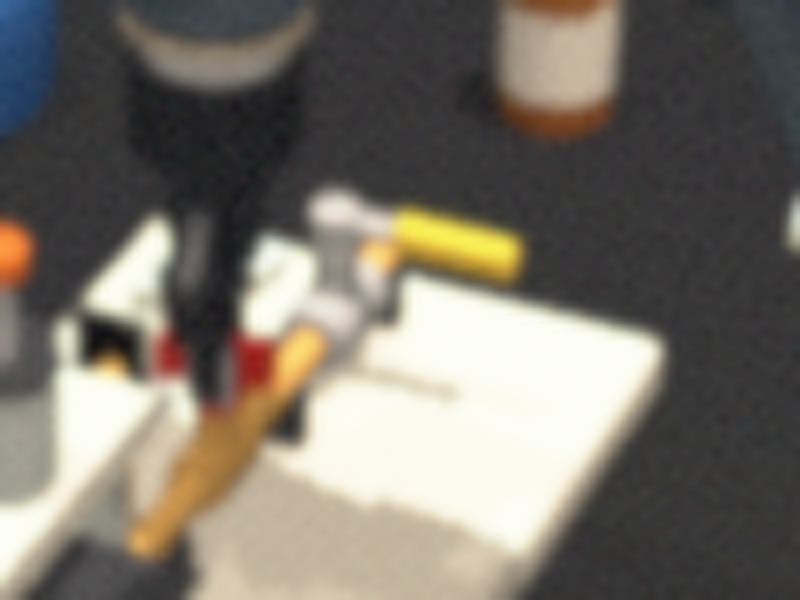

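The platen is already sinking at about 5 mm/s, so I'll hold here and monitor.

Run:
```python
from h import *
z0,_,t0=collar()
for k in range(30):
    manip.dwell(.35); z,n,t=collar(); v=(z0-z)/(t-t0)*1e3
    print("%.2f z %.4f v %.1f n %d"%(t,z,v,n)); 
    if v>17: print("FAST"); q=np.array(manip.current_qpos()); q[5]+=.1; manip.move_j(q)
    if v<.4 and k>1: break
    z0,t0=z,t
```

```text
23.52 z 0.2927 v 2.9 n 82
23.92 z 0.2908 v 4.9 n 85
24.32 z 0.2899 v 2.3 n 87
24.72 z 0.2889 v 2.4 n 87
25.12 z 0.2877 v 3.0 n 86
25.52 z 0.2861 v 4.1 n 84
25.92 z 0.2849 v 2.9 n 80
26.32 z 0.2842 v 1.7 n 80
26.72 z 0.2832 v 2.6 n 82
27.12 z 0.2819 v 3.1 n 82
27.52 z 0.2811 v 2.0 n 81
27.92 z 0.2794 v 4.5 n 82
28.32 z 0.2781 v 3.0 n 83
28.72 z 0.2763 v 4.6 n 81
29.12 z 0.2762 v 0.3 n 82
```

Run:
```python
from h import *
q=np.array(manip.current_qpos()); q[5]-=.04; manip.move_j(q)
z0,_,t0=collar()
for k in range(22):
    manip.dwell(.7); z,n,t=collar(); v=(z0-z)/(t-t0)*1e3
    print("%.2f z %.4f v %.1f n %d"%(t,z,v,n)); 
    if v>16: print("FAST"); q=np.array(manip.current_qpos()); q[5]+=.1; manip.move_j(q)
    if v<.6 and z<.25: break
    z0,t0=z,t
```

```text
30.17 z 0.2713 v 3.7 n 82
30.92 z 0.2680 v 4.3 n 81
31.67 z 0.2639 v 5.6 n 80
32.42 z 0.2603 v 4.8 n 80
33.17 z 0.2567 v 4.7 n 78
33.92 z 0.2533 v 4.6 n 76
34.67 z 0.2501 v 4.2 n 74
35.42 z 0.2459 v 5.6 n 74
36.17 z 0.2442 v 2.2 n 71
36.92 z 0.2446 v -0.5 n 71
```

The platen has come to rest, with the collar top at 0.2444 m (underside about 50 mm). I'll release and lift clear.

Run:
```python
from h import *
manip.set_gripper(0.9)
manip.move_l([*WG,.25],max_speed=.15)
p=[.42,-.05,.42]
manip.move_l(p,max_speed=.25)
manip.dwell(.5)
print(manip.current_force(),collar(),collar())
im,_=manip.grab_frame("side"); cv2.imwrite("pics/s6.png",cv2.resize(im[130:280,220:420,::-1],(800,600),interpolation=cv2.INTER_CUBIC))
im,_=manip.grab_frame("top"); cv2.imwrite("pics/t6.png",im[:,:,::-1])
```

```text
[0.05734797 0.22468766 0.91088121] (0.24542939287366705, 70, 40.2333) (0.24420614237757562, 69, 40.2833)
```

View pics/s6.png

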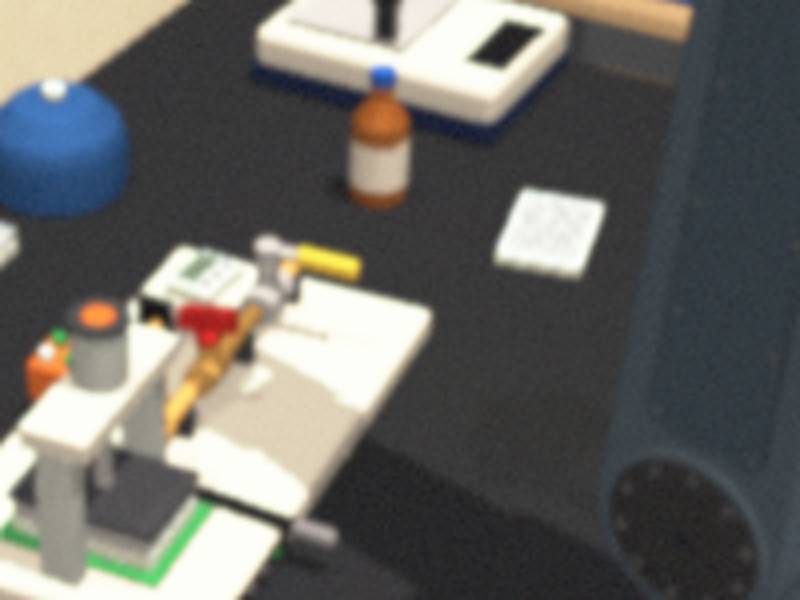

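View pics/t6.png

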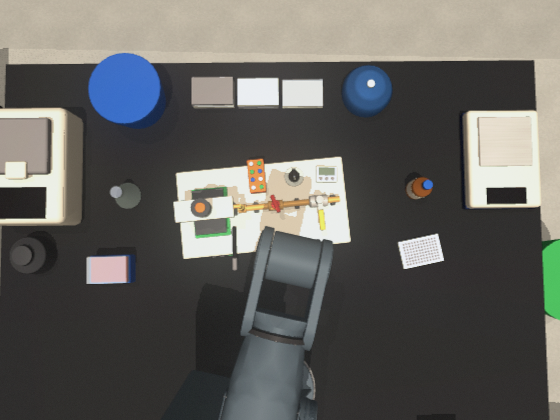

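The pictures show the platen on the plate (side zoom (105,495)), the collar down at (98,315) and the lever across the line at (330,260). The wing is slightly turned at (275,203) in the top view, and the bystanders and regulator look where they were. The arm is clear of everything, so I'm handing in.

Run:
```python
from bench import manip
manip.sign_off(); print(manip.current_time())
```

```text
the job is handed in; nothing more can be done
the job is handed in; nothing more can be done
```

The air is off and the platen is down on the plate. I handed the job in at about 40 s of the 72 s allowed; no verdict is reported.

- **Supply:** I pushed the lever a quarter turn with closed fingers and held it on its stop at about 11 N (roughly 0.02 rad of body twist) for 0.3 s, then backed off. The top picture afterwards put the lever at about 1.575 rad.
- **Bleed:** I turned the red handle to about 0.25–0.3 rad, judged from the wrist angle. The platen sank at about 3–5 mm/s on average; the fastest short reading was 5.6 mm/s. It came to rest with the collar top at 0.244 m, so its underside is about 50 mm up.
- **Last checks:** The gripper is released and the arm is clear, with force readings near zero (0.9 N at most). In the pictures the bystanders and regulator look where they were, by eye only, not measured.
- **Readings that disagreed:**
  - The gripper read 0.26 (about 22 mm if linear) on the 12 mm wing, though the wing turned as expected.
  - Sinking began at a wrist angle of about 0.25, just below the stated 0.3 minimum, so the true handle angle is probably slightly larger.
  - The final two height readings differed by 1.2 mm (0.2454 and 0.2442 m). I took that as depth noise, a little more than the 0.7 mm spread seen while the platen was held at the start.

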